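# Level the filling stand and set up the flask and funnel

## Robot

A 6-joint arm with a two-finger parallel gripper is mounted at the origin on the work surface. World frame = base frame: x ahead of the robot, y to its left, z up, the work surface at z = 0. Lengths are in m, angles in rad, forces in N, time in s.
With the tool pointing down it reaches from about 0.15 to 0.775 m from the base axis. Payload 6.1 kg.
Tool frame: the origin (TCP) lies midway between the tips of the shut fingers; the grasp point (between the pads) lies 19 mm behind it; z points along the fingers, y is the direction in which the jaws open and shut (so a half turn about z gives the same grasp; the last joint's range is limited). The gripper opens to 85 mm and grips with 20 to 120 N. Pads are 22 mm wide; open, the fingers measure 114 mm over their backs; the gripper's body (76 mm by 85 mm) begins 54 mm behind the grasp point. The pads swing forward as they close: fully open they stand 13 mm farther back than shut.
Start: joints at [1.239, 0.126, -0.04, 1.405, 0, 1.571], TCP at [0.171, 0.496, 0.231] pointing down, gripper open.
Joint ranges: [-2.72, 2.72], [-0.95, 1.95], [-1.27, 1.35], [-1.78, 2.02], [-1.46, 1.47], [-3.14, 3.14]. Speed limits (rad/s): [2.39, 2.39, 3.01, 3.14, 3.14, 3.14].

## Interface

Orientations are given as a unit quaternion [x, y, z, w].
In Python, from bench import readout, vision, bot gives the robot as it stands.
- The arm moves only by the shell command python3 -m pendant 'ROWS' [FORCE]. ROWS is text: rows parted by semicolons, each of 5 numbers parted by spaces: the shift along the tool's x, y, z in m, then the turn about the tool's z in rad, then the finger opening in m, from 0 to 0.0854. A call has exactly 10 rows; each row shifts and turns the commanded pose from where the row before left it, along the tool's axes as they then stand; what a row does not reach is not made up. A row lasts 1/8 s, in which the tool goes at most 62.5 mm and 10.7 degrees, less where a joint would pass 70% of its speed; a pose out of reach is approached as far as the arm can. A call is refused whole if a number of a shift passes 0.0625 or a number of a turn 0.188, either way. A call with a gripper value outside its range is refused whole. The fingers move at their own pace and stop on an object; FORCE is the grip in N (left out, the last holds). Time passes only in rows, so rows that do not move let the fingers close, or fill a call up. It gives the time, the measured TCP pose, the force and the opening at its end, in the units of the state.
- readout.get_state(): the state, without advancing time (a new reading comes with each control period).
- vision.capture(name): name is "scene" or "side" or "wrist"; returns (picture, depth): 384x512x3 uint8, red, green, blue; 384x512 float32, m along the optical axis (not along the pixel's ray), 0 where there is no reading.
- vision.get_calibration(name): a dict with "vertical_fov" (degrees; the focal length in pixels is half the picture's height over the tangent of half this angle, whatever the lens; pixels are square), "cx", "cy" (the principal point, pixels), "k1" (the pictures are not rectified: a ray, as slopes to the right and down, at radius r is drawn at 1 + k1 r^2 times it, then the intrinsics apply), "position" and "orientation" of the camera in the world. Camera axes: x right, y down, z forward; pixel columns grow to the right and rows downward; lengths in m; the calibration is good to about 2 mm. A picture is of the moment at which its call begins: read the wrist's pose just before it. get_calibration takes no time and is no camera call; for the wrist camera it gives the pose at the moment of the call.
- bot.sign_off(): hands the job in, once; it reports no verdict.
The state is a dict: "time": time; "joint_pos": joint angles; "qd": joint speeds; "joint_torque": joint torques, N m; "tcp_pos": TCP position; "tool_rot": TCP orientation; "contact_force": force on the tool from outside, world axes, zero at the start; "wrist_torque": the same for the moment, N m; "opening": finger opening in m.
Only numpy, scipy, OpenCV 4.12 (cv2) and the standard library are available. Lean on these libraries where they do the work, as an engineer would, in place of code of your own. Each camera call takes 0.05 s, during which the arm holds its last target. There are 200 camera calls.

## Task

Get the filling stand ready: first lift the scrub block off the stand and put it flat in its dish, then turn the stand in the drip tray until its short broad foot stands on the raised pad and all four feet touch, so that it is level and no longer rocks. Then stand the round-bottomed flask upright in the stand's ring and finally set the funnel, spout down, in the flask's mouth. Let go of each thing before going on to the next, never tip the flask over, and leave the other things where they are.

Things in the scene. Friction and masses are not known exactly. Their poses are not given: they have to be found in the camera images.
- block: Wooden scrub block with short bristles below, 90 mm long (own x) x 44 mm wide (own y) x 30 mm high, about 90 g; origin at the centre of its underside, the wood between 8 and 30 mm above it. It starts lying across the top of the stand.
- dish: White ceramic open rectangular dish, fixed, outside 115 mm (own x) x 140 mm (own y) x 16 mm high, walls and floor 5 mm thick; origin at the centre of its underside. The block's home; room for the block with its length along the dish's own y.
- tray: Round steel drip tray, fixed, 176 mm across, floor 4 mm thick, rim 4 mm thick and 13 mm high; origin at the centre of its underside.
- pad: The one raised round pad on the tray's floor, fixed, 40 mm across, 8 mm high; origin at the centre of its underside, about 59 mm from the tray's centre. It is in one of four places a quarter turn apart; the other three have drain grilles, flush with the floor.
- pad_top (a point): Centre of the pad's top face.
- stand: Grey four-footed stand, 0.2 to 0.45 kg: square collar 60 x 60 mm (sides along own x, y), 46 to 60 mm above the origin, with a 47 mm round hole, on four legs splayed from its corners. Three long narrow feet (11 mm across) end at own height 0 at (42,-42), (-42,42), (-42,-42) mm. Origin on the centre line at that height. Level only with the broad foot on the pad and the rest on the tray floor.
- stand_ring (a point): Centre of the collar's hole at the collar's top, 60 mm above the stand's origin.
- stand_foot (a point): Centre of the underside of the stand's fourth foot, which is broad (26 mm across) and 8 mm shorter than the others: at own (42, 42, 8) mm. On the bare tray floor the stand tips about 7 degrees towards this foot and rocks, and so it starts.
- flask: Round-bottomed amber glass flask, 99 mm high, 0.08 to 0.17 kg: ball 62 mm across, straight open neck 28 mm across outside (31 mm at its lowest 5 mm), 21 mm inside, 58 to 99 mm above the origin. Origin at the ball's lowest point, own z along the neck to the mouth. It starts leaning about 24 degrees from upright in the cork ring, mouth roughly towards the robot (the ring's own -x).
- flask_ball (a point): Centre of the flask's ball, 31 mm from the flask's origin on its axis. When seated in the stand it lies about 20 mm above point stand_ring.
- flask_mouth (a point): Centre of the flask's mouth, 99 mm from the flask's origin on its axis.
- rest: Cork ring in which the flask starts, fixed, 72 mm across outside, 44 mm inside, 20 mm high; origin at the centre of its underside.
- funnel: Stubby grey plastic funnel, 56 mm high, 40 g: spout 13 to 16 mm across and 22 mm long, a cone above it to 40 mm, then a straight round upper part 56 mm across outside up to 56 mm. Origin at the centre of the spout's lower end, own z up to the wide mouth. It starts spout down in the jar. In the flask its cone rests on the neck's rim, the spout's end about 25 mm below the rim.
- jar: Open glass jar that holds the funnel, fixed, 48 mm across, 50 mm high, origin at the centre of its underside.
- bail_jar: Bystander, to be left alone: closed glass jar with a wire bail latch, 68 mm wide, 80 mm high; origin at the centre of its underside.
- soap: Bystander, to be left alone: bar of white soap, 85 x 52 x 26 mm; origin at the centre of its underside.
- scoop: Bystander, to be left alone: white plastic measuring scoop lying flat, bowl 45 x 40 x 24 mm, handle to its own -x, 110 mm long in all; origin at the centre of its underside.
- tin: Bystander, to be left alone: plain steel tin, 72 mm wide, 95 mm high; origin at the centre of its underside.
- peg_box: Bystander, to be left alone: open wooden box of clothes pegs, 110 x 150 x 70 mm; origin at the centre of its underside.
- jug: Bystander, to be left alone: closed green gallon jug, 110 x 150 mm, 268 mm high; origin at the centre of its underside.
Not all that is in view belongs to the job. Of the things shaped like the block, the wooden one is meant.

How it is judged:
By the outcome, as a careful person would: the job done as asked, in the order asked, and still so for the second after the job is handed in, with the robot touching nothing.
It also fails if it takes over 72 s, if anything falls off the work surface, if the arm or the gripper's body presses on something with over 40 N, if the wrist force passes 120 N, or if a joint passes its speed limit or range.

## Working session

There is one attempt and no reset: what is moved stays moved. The work goes in short steps, Python scripts to look and compute and a shell command to move; the robot and the scene stay as the last step left them, time stands still between calls to the robot, and variables do not carry over. Pictures are saved under pics/ and viewed, about 8 in all and at most 12, crops included, and the job is handed in when it is done.

```bash
ls; mkdir -p pics
cat > h.py <<'E'
import numpy as np, cv2
from scipy.spatial.transform import Rotation as R
from bench import readout, vision, bot
def grab(n,save=None):
    c=vision.get_calibration(n); p,d=vision.capture(n)
    if save: cv2.imwrite('pics/'+save,p[:,:,::-1])
    return c,p,d
def cloud(c,d):
    h,w=d.shape; f=h/2/np.tan(np.radians(c['vertical_fov'])/2)
    v,u=np.mgrid[:h,:w].astype(float)
    K=np.array([[f,0,c['cx']],[0,f,c['cy']],[0,0,1]])
    x=(u-c['cx'])/f;y=(v-c['cy'])/f; a,b=x.copy(),y.copy()
    for _ in range(30):
        s=1+c['k1']*(a*a+b*b); a=x/s;b=y/s
    P=np.stack([a*d,b*d,d],-1)
    W=P@R.from_quat(c['orientation']).as_matrix().T+np.array(c['position'])
    W[d<=0]=np.nan
    return W
E
python3 - <<'E'
from h import *
print(readout.get_state())
for n in('scene','side'):
    c,p,d=grab(n,n+'0.png'); print(c); np.savez(n+'0.npz',p=p,d=d,W=cloud(c,d))
a=[cv2.imread('pics/%s0.png'%n) for n in('scene','side')]
E
```

```text
pics
{'time': 0.0, 'joint_pos': array([ 1.23896763e+00,  1.26410493e-01, -4.06166181e-02,  1.40539872e+00,
        2.19968966e-05,  1.57079187e+00]), 'qd': array([ 1.27220222e-03,  1.45780266e-03,  6.07650139e-04,  6.27215576e-04,
       -3.36711065e-04,  8.29510595e-05]), 'joint_torque': array([-1.80651416e-03, -4.35915864e+01,  3.52922058e+01,  1.72669109e-02,
       -9.83713949e-05, -2.98867619e-06]), 'tcp_pos': array([0.17089127, 0.49597598, 0.23050853]), 'tool_rot': array([ 1.65151946e-01,  9.86267799e-01, -8.01748175e-04, -1.45409126e-04]), 'contact_force': array([ 0.03335645, -0.09551007, -0.34703335]), 'wrist_torque': array([ 0.01382994, -0.03489682, -0.00377147]), 'opening': 0.08591024686668527}
{'vertical_fov': 48.79804993264856, 'cx': 249.39838691473219, 'cy': 193.70994066507438, 'k1': -0.10271371001098732, 'position': array([1.09128093, 0.46931113, 1.33290392]), 'orientation': array([ 0.4150477 ,  0.87205625, -0.23631813, -0.10680375])}
{'vertical_fov': 49.556937348881085, 'cx': 257.56376752292954, 'cy': 190.12457180023142, 'k1': -0.07778432524129475, 'position': array([ 0.0148937 , -0.74961254,  0.94137804]), 'orientation': array([ 0.87334381, -0.27122666,  0.11883642, -0.38676167])}
```

View pics/scene0.png

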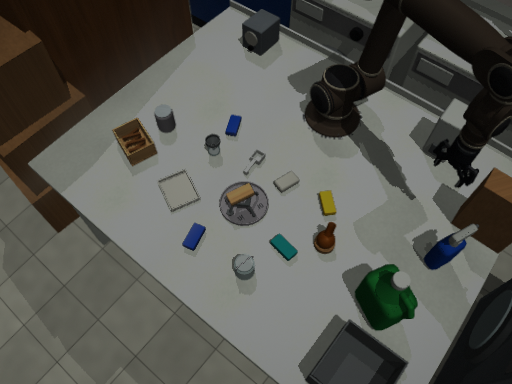

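View pics/side0.png

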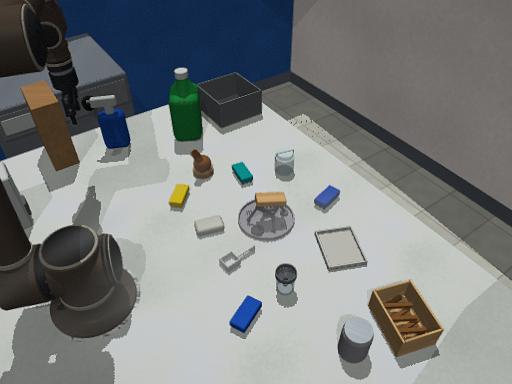

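The scene view shows the wooden block on the stand at (240,195), tray (244,203), dish (179,190), flask (325,240) and funnel in jar (213,144). The blue, teal, yellow and white blocks are decoys. I'll measure from the clouds and view one enlarged crop.

Run:
```python
from h import *
S={n:np.load(n+'0.npz') for n in('scene','side')}
W=S['scene']['W'];V=S['side']['W']
for nm,(u,v),(a,b) in [('block',(240,195),(270,199)),('dish',(179,190),(341,248)),('tray',(244,203),(266,219)),('flask',(325,240),(202,165)),('funnel',(213,140),(286,272)),('soap',(287,181),(209,226)),('tin',(165,112),(355,330)),('table',(150,230),(150,230))]:
    print(nm,W[v,u].round(3),V[b,a].round(3))
def reg(c,r,zlo,zhi):
    for n in S:
        w=S[n]['W']; m=(np.hypot(w[...,0]-c[0],w[...,1]-c[1])<r)&(w[...,2]>zlo)&(w[...,2]<zhi)
        q=w[m].astype(np.float32); 
        if len(q)<5: print(n,len(q));continue
        rc=cv2.minAreaRect(q[:,:2]*1000)
        print('  ',n,len(q),'mean',q.mean(0).round(4),'zmax',q[:,2].max().round(4),'rect',np.round(rc[0],1),np.round(rc[1],1),round(rc[2],1))
b=np.nanmean([W[195,240],V[199,270]],0);print('block');reg(b,.08,.06,.12);reg(b,.08,.083,.12)
d=np.nanmean([W[190,179],V[248,341]],0);print('dish');reg(d,.12,.011,.03)
f=np.nanmean([W[240,325],V[165,202]],0);print('flask');reg(f,.07,.03,.15);reg(f,.07,.075,.15)
j=np.nanmean([W[140,213],V[272,286]],0);print('funnel');reg(j,.06,.02,.15);reg(j,.06,.062,.15)
t=np.nanmean([W[203,244],V[219,266]],0);print('tray');reg(t,.12,.009,.03)
I=[cv2.resize(cv2.imread('pics/scene0.png')[165:245,150:350],None,fx=4,fy=4,interpolation=3)[:, :800],cv2.resize(cv2.imread('pics/side0.png')[165:240,150:350],None,fx=4,fy=4,interpolation=3)[:280]]
cv2.imwrite('pics/c1.png',np.vstack(I))
```

```text
block [ 0.566 -0.017  0.09 ] [ 0.55  -0.032  0.092]
dish [ 0.655 -0.237  0.007] [ 0.653 -0.245  0.007]
tray [0.571 0.004 0.064] [ 0.543 -0.023  0.003]
flask [0.513 0.298 0.069] [0.482 0.269 0.054]
funnel [ 0.43  -0.265  0.053] [ 0.449 -0.246  0.05 ]
soap [0.386 0.053 0.024] [0.375 0.038 0.02 ]
tin [ 0.469 -0.473  0.099] [ 0.458 -0.485  0.092]
table [ 0.834 -0.207  0.   ] [ 0.226  0.145 -0.002]
block
   scene 407 mean [ 0.5631 -0.0166  0.0891] zmax 0.1042 rect [559.1 -22.9] [74.9 95.6] 42.9
   side 507 mean [ 0.5482 -0.0318  0.0849] zmax 0.101 rect [551.  -31.4] [60.1 93.4] 68.9
   scene 328 mean [ 0.5615 -0.0201  0.0937] zmax 0.1042 rect [560.7 -21.4] [45.1 90.4] 64.1
   side 349 mean [ 0.5504 -0.0274  0.0916] zmax 0.101 rect [554.6 -24.8] [48.5 90.9] 66.8
dish
   scene 293 mean [ 0.6589 -0.2385  0.0152] zmax 0.0262 rect [ 643.6 -232.9] [145.8 144.2] 66.2
   side 320 mean [ 0.6499 -0.244   0.0151] zmax 0.022 rect [ 652.8 -240.2] [144.9 117.9] 66.8
flask
   scene 333 mean [0.4994 0.2948 0.0701] zmax 0.1101 rect [496.3 295.3] [58.7 61.3] 61.9
   side 293 mean [0.4808 0.2785 0.0654] zmax 0.1083 rect [485.3 281.2] [46.  63.9] 89.9
   scene 106 mean [0.4807 0.291  0.0926] zmax 0.1101 rect [479.4 290.6] [42.8 24.6] 14.1
   side 90 mean [0.4696 0.2852 0.0921] zmax 0.1083 rect [468.5 286.9] [31.7 34.4] 37.6
funnel
   scene 235 mean [ 0.4414 -0.2567  0.0548] zmax 0.0828 rect [ 441.3 -257.9] [60.6 52.7] 40.8
   side 512 mean [ 0.4376 -0.2577  0.0533] zmax 0.0772 rect [ 437.5 -258.2] [57.5 54.1] 36.1
   scene 83 mean [ 0.4414 -0.2578  0.0702] zmax 0.0828 rect [ 441.9 -257.3] [59.  52.7] 40.8
   side 159 mean [ 0.4373 -0.2572  0.0694] zmax 0.0772 rect [ 437.5 -258.1] [57.5 54. ] 36.1
tray
   scene 342 mean [ 0.556  -0.0141  0.0135] zmax 0.0293 rect [546.1 -19.4] [180.1 174.3] 30.3
   side 327 mean [ 0.5193 -0.0426  0.0131] zmax 0.0296 rect [535.2 -27.9] [156.6 174.3] 43.3
```

View pics/c1.png

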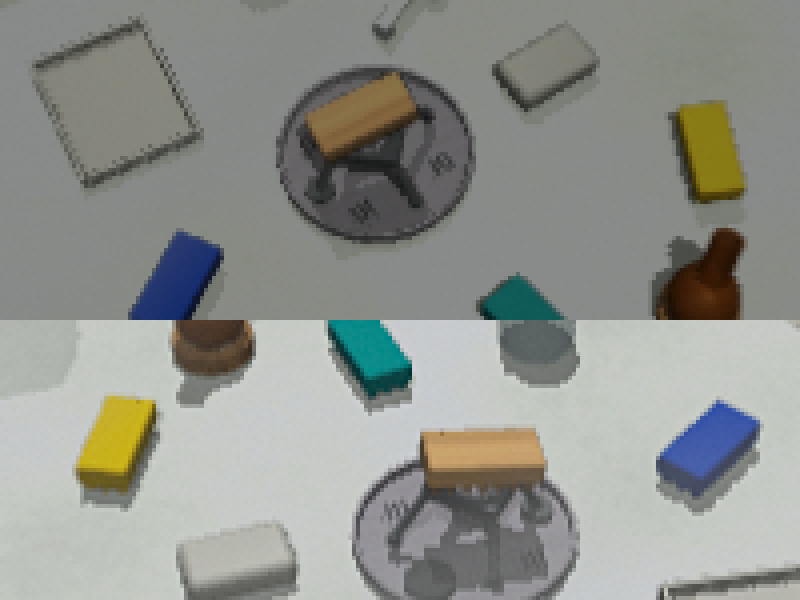

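The crop confirms the wooden block lies on the stand, with its long axis at about −26° in world. The broad foot is at crop (320,187) and the grilles at (362,210) and (440,163). I'll move over the block and look from the wrist.

```bash
cat >> h.py <<'E'
def go(x,y,z=None,yaw=None):
    """tool-axis shift to target TCP; yaw=world angle(deg) wanted for the jaw axis (mod 180)"""
    s=readout.get_state(); M=R.from_quat(s['tool_rot']).as_matrix(); p=s['tcp_pos']
    d=M.T@(np.array([x,y,p[2] if z is None else z])-p)
    ya=np.degrees(np.arctan2(M[1,1],M[0,1])); o=''
    if yaw is not None:
        t=(yaw-ya+90)%180-90; o=' turn about tool z %.3f (j6 now %.2f)'%(-np.radians(t),s['joint_pos'][5])
    print('shift',d.round(4),'jaw yaw %.1f'%ya,o,'t=%.2f'%s['time'],'op %.4f'%s['opening'])
E
python3 -m pendant '-0.041 -0.0275 0 0 0.085;-0.041 -0.0275 0 0 0.085;-0.041 -0.0275 0 0 0.085;-0.041 -0.0275 0 0 0.085;-0.041 -0.0275 0 0 0.085;-0.041 -0.0275 0 0 0.085;-0.041 -0.0275 0 0 0.085;-0.041 -0.0275 0 0 0.085;-0.041 -0.0275 0 0 0.085;-0.041 -0.0275 0 0 0.085' 40
python3 - <<'E'
from h import *
c,p,d=grab('wrist','w1.png');W=cloud(c,d);np.savez('w1.npz',W=W,p=p);print(c['position'],readout.get_state()['tcp_pos'])
for m in [(W[...,2]>.085)&(W[...,2]<.12)]:
    q=W[m].astype(np.float32); print(len(q),q.mean(0),cv2.minAreaRect(q[:,:2]*1000))
go(.559,-.023,None,65)
E
```

```text
time: 1.35
tcp_pos: [0.4697, 0.1013, 0.231]
tool_rot: [0.165, 0.986, 0.0, -0.0]
contact_force: [1.5, 0.4, -0.6]
opening: 0.0852
[0.40391933 0.1228636  0.3725867 ] [0.4725387  0.09758514 0.23052575]
4082 [0.5336289  0.06144866 0.09336769] ((508.2668151855469, 116.4486312866211), (84.29373168945312, 380.5469665527344), 20.42882537841797)
shift [-0.1213 -0.0854  0.0005] jaw yaw 70.8  turn about tool z 0.101 (j6 now 0.54) t=1.40 op 0.0850
```

View pics/w1.png

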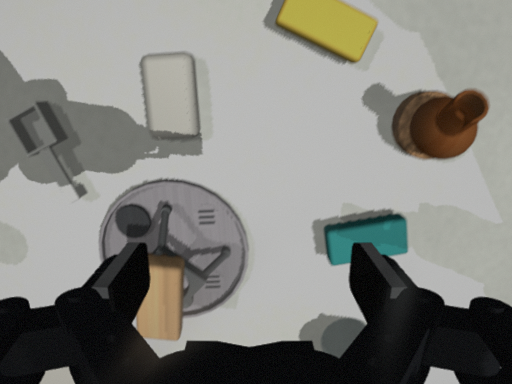

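The wrist view shows the raised pad at (133,220), grilles at (207,216) and (212,285), the block at (160,298) and the flask at (445,125) with its mouth at (470,105). I'll measure them all.

Run:
```python
from h import *
W=np.load('w1.npz')['W']
for n,u,v in [('pad',133,220),('padL',120,218),('gr1',207,216),('gr2',212,285),('block',165,290),('mouth',470,105),('soap',170,95)]: print(n,W[v,u].round(4))
vv,uu=np.mgrid[:384,:512]
m=(uu>130)&(uu<190)&(vv>250)&(vv<345)&(W[...,2]>.085)&(W[...,2]<.12);q=W[m].astype(np.float32);print('block',len(q),q.mean(0),cv2.minAreaRect(q[:,:2]*1000))
A=np.c_[q[:,:2],np.ones(len(q))];print('plane',np.linalg.lstsq(A,q[:,2],rcond=None)[0])
m=(uu>108)&(uu<158)&(vv>200)&(vv<243)&(W[...,2]>.009)&(W[...,2]<.016);q=W[m].astype(np.float32);print('pad',len(q),q.mean(0),cv2.minAreaRect(q[:,:2]*1000))
from scipy.optimize import least_squares as L
m=(uu>90)&(uu<260)&(vv>170)&(vv<320)&(W[...,2]>.0095)&(W[...,2]<.017);q=W[m]
q=q[np.abs(np.hypot(q[:,0]-.546,q[:,1]+.02)-.086)<.009]
r=L(lambda a:np.hypot(q[:,0]-a[0],q[:,1]-a[1])-.086,[.546,-.02],loss='soft_l1',f_scale=.002).x;print('tray',r,len(q))
m=(uu>385)&(uu<500)&(vv>80)&(vv<170)&(W[...,2]>.03);q=W[m]
b=q[(q[:,2]<.07)];r=L(lambda a:np.linalg.norm(b-a,axis=1)-.031,[.5,.29,.042],loss='soft_l1',f_scale=.001).x;print('ball',r,len(b))
n=q[np.linalg.norm(q-r,axis=1)>.038];e=n-r
r2=L(lambda a:np.linalg.norm(np.cross(n-r,(t:=np.array([a[0],a[1],1])/np.linalg.norm([a[0],a[1],1]))),axis=1)-.014,[-.4,0],loss='soft_l1',f_scale=.001).x
t=np.r_[r2,1];t/=np.linalg.norm(t);print('axis',t,len(n),'tilt',np.degrees(np.arccos(t[2])),'az',np.degrees(np.arctan2(t[1],t[0])),'mouth',r+.068*t)
go(.559,-.023,None,65)
```

```text
pad [ 0.4914 -0.0476  0.0091]
padL [ 0.4836 -0.0593  0.0124]
gr1 [0.5153 0.0335 0.0055]
gr2 [0.6018 0.0064 0.0033]
block [ 0.5439 -0.0082  0.0947]
mouth [0.4721 0.3004 0.08  ]
soap [0.3792 0.0486 0.0254]
block 3035 [ 0.5556794  -0.01683288  0.09208796] ((557.3834228515625, -19.98151397705078), (43.915775299072266, 92.10148620605469), 61.241432189941406)
plane [-0.08721708  0.00333783  0.14060886]
pad 926 [ 0.48961568 -0.04841342  0.01094466] ((488.836181640625, -50.82449722290039), (47.28586959838867, 38.96116256713867), 54.258731842041016)
tray [ 0.54397171 -0.01868959] 1283
ball [0.49338299 0.29403976 0.04021687] 2354
axis [-0.39582521 -0.09352552  0.91355097] 1420 tilt 23.999222944464492 az -166.7059760273379 mouth [0.46646688 0.28768002 0.10233834]
shift [-0.1213 -0.0854  0.0005] jaw yaw 70.8  turn about tool z 0.101 (j6 now 0.54) t=1.40 op 0.0850
```

```bash
python3 -m pendant '0 0 0 0.12 0.085;-0.032 -0.0174 0.02 0 0.085;-0.032 -0.0174 0.02 0 0.085;-0.032 -0.0174 0.02 0 0.085;-0.032 -0.0174 0.02 0 0.085;0 0 0.0285 0 0.085;0 0 0.028 0 0.085;0 0 0.028 0 0.085;0 0 0 0 0.085;0 0 0 0 0.03' 40
python3 -m pendant '0 0 0 0 0.03;0 0 0 0 0.03;0 0 0 0 0.03;0 0 -0.01 0 0.03;0 0 -0.02 0 0.03;0 0 -0.03 0 0.03;0 0 -0.03 0 0.03;0 0 -0.02 0 0.03;0 0 0 0 0.03;0 0 0 0 0.03'
python3 - <<'E'
from h import *
go(.652,-.239,.12,-23)
c,p,d=grab('wrist','w2.png');W=cloud(c,d);np.savez('w2.npz',W=W,p=p)
E
```

```text
time: 2.65
tcp_pos: [0.5542, -0.0157, 0.0676]
tool_rot: [0.224, 0.975, 0.0, 0.0]
contact_force: [0.7, -0.2, -0.3]
opening: 0.0693
time: 3.9
tcp_pos: [0.5535, -0.0157, 0.1761]
tool_rot: [0.224, 0.975, -0.0, -0.0]
contact_force: [-0.6, -0.3, -0.8]
opening: 0.0435
shift [-0.1862 -0.1579  0.056 ] jaw yaw 64.1  turn about tool z 1.520 (j6 now 0.42) t=3.90 op 0.0435
```

View pics/w2.png

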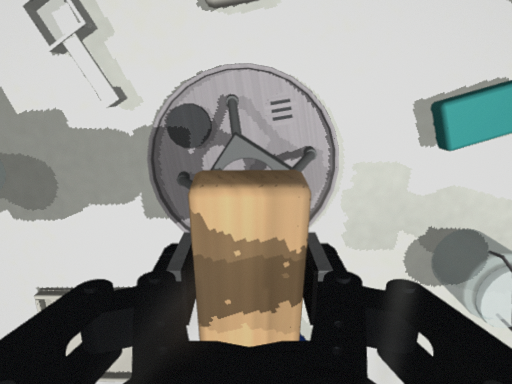

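```bash
python3 -m pendant '-0.037 -0.0306 0 0 0.03;-0.037 -0.0306 0 0 0.03;-0.037 -0.0306 0 0 0.03;-0.037 -0.0306 0 0 0.03;-0.037 -0.0306 0 0 0.03;0 0 0.01 0.169 0.03;0 0 0.01 0.169 0.03;0 0 0.01 0.169 0.03;0 0 0.01 0.169 0.03;0 0 0.01 0.169 0.03'
python3 -m pendant '0 0 0.01 0.169 0.03;0 0 0.02 0.169 0.03;0 0 0.02 0.169 0.03;0 0 0.01 0.169 0.03;0 0 0.005 0 0.03;0 0 0 0 0.03;0 0 0 0 0.03;0 0 0 0 0.03;0 0 0 0 0.03;0 0 0 0 0.03'
python3 - <<'E'
from h import *
go(.653,-.234,.014,-23)
c,p,d=grab('scene','s3.png');c,q,d=grab('side');
I=np.hstack([cv2.resize(p[150:230,130:230],None,fx=4,fy=4),cv2.resize(q[190:270,290:390],None,fx=4,fy=4)]);cv2.imwrite('pics/c3.png',I[:,:,::-1])
E
```

```text
time: 5.2
tcp_pos: [0.6528, -0.2339, 0.1248]
tool_rot: [0.606, 0.795, -0.0, -0.001]
contact_force: [-1.5, 0.2, -1.5]
opening: 0.043
time: 6.45
tcp_pos: [0.6536, -0.2342, 0.062]
tool_rot: [0.834, 0.552, 0.0, 0.0]
contact_force: [-1.3, -0.3, -0.3]
opening: 0.0437
shift [-0.0001 -0.0006  0.048 ] jaw yaw -23.0  turn about tool z -0.000 (j6 now 1.63) t=6.45 op 0.0437
```

View pics/c3.png

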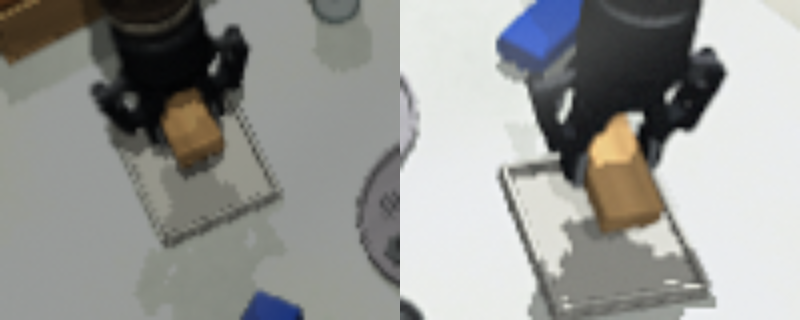

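The block is aligned over the dish, so I'll lower it and release.

```bash
python3 -m pendant '0 0 0.02 0 0.03;0 0 0.015 0 0.03;0 0 0.007 0 0.03;0 0 0.003 0 0.03;0 0 0.002 0 0.03;0 0 0 0 0.03;0 0 0 0 0.058;0 0 0 0 0.058;0 0 0 0 0.058;0 0 0 0 0.058'
python3 -m pendant '0 0 -0.03 0 0.058;0 0 -0.05 0 0.058;0 0 -0.05 0 0.085;0 0 -0.04 0 0.085;0 -0.04 0 0 0.085;0 -0.05 0 0 0.085;0 -0.05 0 0 0.085;0 -0.05 0 0 0.085;0 0 0 0 0.085;0 0 0 0 0.085'
python3 - <<'E'
from h import *
go(.544,-.019)
c,p,d=grab('wrist');W=cloud(c,d);np.savez('w4.npz',W=W,p=p)
c,q,d=grab('scene');V=cloud(c,d)
m=(np.hypot(V[...,0]-.652,V[...,1]+.239)<.055)&(V[...,2]>.02);b=V[m].astype(np.float32);print('block',len(b),b.mean(0),b[:,2].max(),np.percentile(b[:,2],[10,50,90]),cv2.minAreaRect(b[:,:2]*1000))
I=np.hstack([cv2.resize(p,(480,360)),cv2.resize(q[150:240,150:230],(320,360))]);cv2.imwrite('pics/c4.png',I[:,:,::-1])
E
```

```text
time: 7.8
tcp_pos: [0.6535, -0.2341, 0.0149]
tool_rot: [0.834, 0.552, 0.0, 0.0]
contact_force: [-0.3, 0.3, 0.1]
opening: 0.0583
time: 9.05
tcp_pos: [0.4793, -0.16, 0.1854]
tool_rot: [0.834, 0.552, 0.001, 0.001]
contact_force: [0.4, 0.6, -0.1]
opening: 0.0851
shift [0.1551 0.0044 0.    ] jaw yaw -23.0  t=9.05 op 0.0851
block 295 [ 0.65615577 -0.23456901  0.03493614] 0.0454091 [0.02890367 0.03565404 0.03935529] ((641.1622314453125, -232.13876342773438), (92.14222717285156, 73.79177856445312), 66.43231964111328)
```

View pics/c4.png

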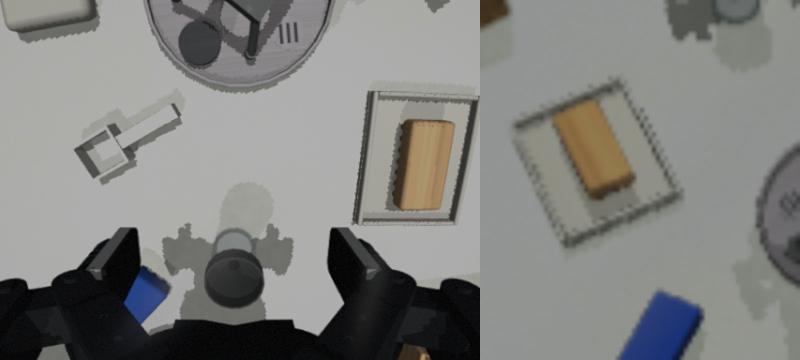

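The block lies flat in the dish. Its top is at 0.035, as expected. Next I'll orient the gripper and look at the stand.

```bash
python3 -m pendant '0.05 0 0 0 0.085;0.05 0 0 0 0.085;0 0 0 -0.18 0.085;0 0 0 -0.18 0.085;0 0 0 -0.18 0.085;0 0 0 -0.18 0.085;0 0 0 -0.18 0.085;0 0 0 -0.18 0.085;0 0 0 -0.18 0.085;0 0 0 -0.18 0.085'
python3 -m pendant '0 0 0 -0.172 0.085;0 0 0 -0.172 0.085;0 0 0 -0.172 0.085;0 0 0 -0.172 0.085;0 0 0 -0.172 0.085;-0.04 0.02 0 0 0.085;-0.04 0.02 0 0 0.085;0 0.015 0 0 0.085;0 0 0 0 0.085;0 0 0 0 0.085'
python3 - <<'E'
from h import *
go(.544,-.019)
c,p,d=grab('wrist','w5.png');W=cloud(c,d);np.savez('w5.npz',W=W,p=p)
c2,q,d2=grab('side');V=cloud(c2,d2);np.savez('s5.npz',W=V,p=q)
E
```

```text
time: 10.4
tcp_pos: [0.519, -0.068, 0.1843]
tool_rot: [0.26, 0.965, -0.0, -0.0]
contact_force: [0.9, -0.6, -0.5]
opening: 0.0847
time: 11.65
tcp_pos: [0.5756, 0.0094, 0.1848]
tool_rot: [-0.163, 0.987, -0.0, -0.0]
contact_force: [0.2, -0.1, 0.4]
opening: 0.0849
shift [ 0.039  -0.0168  0.    ] jaw yaw 108.7  t=11.65 op 0.0849
```

View pics/w5.png

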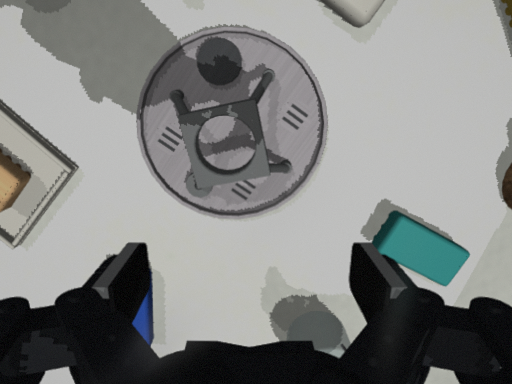

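The stand is uncovered. The broad foot is at (200,185), the narrow feet at (178,97), (267,76) and (286,167), and the pad at (219,60).

Run:
```python
from h import *
D=np.load('w5.npz');W=D['W'];vv,uu=np.mgrid[:384,:512]
for n,u,v in [('foot',200,186),('n1',178,97),('n2',267,76),('n3',286,167),('pad',219,60)]: print(n,W[v-2:v+3,u-2:u+3].reshape(-1,3).mean(0).round(4))
m=(uu>170)&(uu<280)&(vv>90)&(vv<200)&(W[...,2]>.05)&(W[...,2]<.08);q=W[m].astype(np.float32)
print('collar',len(q),q.mean(0),cv2.minAreaRect(q[:,:2]*1000))
A=np.c_[q[:,:2]-q[:,:2].mean(0),np.ones(len(q))];k=np.linalg.lstsq(A,q[:,2],rcond=None)[0];print('plane',k,'tilt',np.degrees(np.hypot(*k[:2])),'down dir',np.degrees(np.arctan2(-k[1],-k[0])))
q=np.load('s5.npz')['W'];m=(np.hypot(q[...,0]-.55,q[...,1]+.02)<.06)&(q[...,2]>.052)&(q[...,2]<.08);q=q[m].astype(np.float32);print('side collar',len(q),q.mean(0),cv2.minAreaRect(q[:,:2]*1000))
m=(np.hypot(W[...,0]-.489,W[...,1]+.049)<.026)&(W[...,2]>.0085)&(W[...,2]<.017);q=W[m].astype(np.float32);print('pad',len(q),cv2.minEnclosingCircle(q[:,:2]*1000),q.mean(0))
from scipy.optimize import least_squares as L
q=W[(W[...,2]>.0095)&(W[...,2]<.017)]
q=q[np.abs(np.hypot(q[:,0]-.545,q[:,1]+.02)-.086)<.007]
print('tray',L(lambda a:np.hypot(q[:,0]-a[0],q[:,1]-a[1])-.086,[.546,-.02],loss='soft_l1',f_scale=.002).x,len(q))
go(.547,-.022,.031,108)
```

```text
foot [ 0.592  -0.028   0.0549]
n1 [ 0.5315 -0.0705  0.024 ]
n2 [ 0.4912 -0.0039  0.0284]
n3 [0.5597 0.0387 0.0229]
pad [ 0.4908 -0.0476  0.0111]
collar 3751 [ 0.5503261  -0.01895157  0.06194865] ((549.4276123046875, -17.564041137695312), (65.43536376953125, 65.49913787841797), 30.938846588134766)
plane [-0.0867246   0.0253427   0.06194868] tilt 5.176764399221236 down dir -16.289443390591313
side collar 244 [ 0.54697704 -0.02237992  0.06084689] ((550.7874755859375, -21.112319946289062), (68.18649291992188, 61.59309387207031), 30.223237991333008)
pad 1866 ((487.6707458496094, -49.63994216918945), 24.672115325927734) [ 0.48962942 -0.04849251  0.0110382 ]
tray [ 0.54396175 -0.01890559] 2743
shift [ 0.0371 -0.0203  0.154 ] jaw yaw 108.7  turn about tool z 0.012 (j6 now -0.31) t=11.75 op 0.0850
```

```bash
python3 -m pendant '0 0 0 -0.103 0.085;0 0 0 -0.103 0.085;0.0183 -0.0058 0.02 0 0.085;0.0183 -0.0058 0.03 0 0.085;0 0 0.04 0 0.085;0 0 0.04 0 0.085;0 0 0.018 0 0.085;0 0 0.006 0 0.085;0 0 0 0 0.085;0 0 0 0 0.05' 60
python3 -m pendant '0 0 0 0 0.05;0 0 0 0 0.05;0 0 0 0 0.05;0 0 -0.01 0 0.05;0 0 -0.01 0 0.05;0 0 -0.01 0.18 0.05;0 0 0 0.18 0.05;0 0 0 0.18 0.05;0 0 0 0.18 0.05;0 0 0 0.18 0.05'
python3 - <<'E'
from h import *
go(.544,-.019,.031,-16.5)
c,p,d=grab('side');c,q,d=grab('scene')
I=np.hstack([cv2.resize(p[160:250,220:320],(400,360)),cv2.resize(q[160:250,194:294],(400,360))]);cv2.imwrite('pics/c6.png',I[:,:,::-1])
E
```

```text
time: 13.0
tcp_pos: [0.551, -0.0187, 0.032]
tool_rot: [-0.263, 0.965, -0.0, 0.001]
contact_force: [0.2, -0.1, 0.1]
opening: 0.0692
time: 14.25
tcp_pos: [0.5503, -0.0185, 0.0614]
tool_rot: [0.185, 0.983, 0.0, 0.0]
contact_force: [-0.5, 0.5, -3.2]
opening: 0.0592
shift [ 0.0057 -0.0028  0.0304] jaw yaw 68.6  turn about tool z 1.486 (j6 now 0.34) t=14.25 op 0.0592
```

View pics/c6.png

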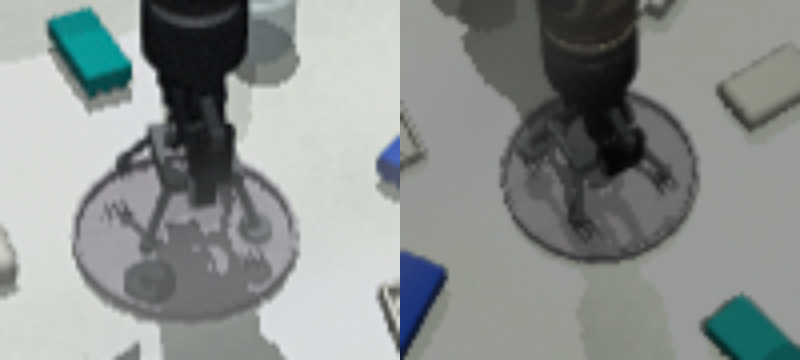

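```bash
python3 -m pendant '0 0 0 0.165 0.05;0 0 0 0.165 0.05;0 0 0 0.165 0.05;0 0 0 0.165 0.05;0 0 0 0.165 0.05;0 0 0 0.165 0.05;0 0 0 0.165 0.05;0 0 0 0.165 0.05;0 0 0 0.166 0.05;-0.0023 -0.0059 0 0 0.05'
python3 -m pendant '0 0 0.01 0 0.05;0 0 0.01 0 0.05;0 0 0.006 0 0.05;0 0 0.001 0 0.05;0 0 0.001 0 0.05;0 0 0.001 0 0.05;0 0 0 0 0.05;0 0 0 0 0.05;0 0 0 0 0.05;0 0 0 0 0.05'
python3 - <<'E'
from h import *
go(.544,-.019,.031,-16.5); print(readout.get_state()['wrist_torque'])
c,p,d=grab('side');np.savez('s7.npz',W=cloud(c,d),p=p);c,q,d=grab('scene')
I=np.hstack([cv2.resize(p[160:250,220:320],(400,360)),cv2.resize(q[160:250,194:294],(400,360))]);cv2.imwrite('pics/c7.png',I[:,:,::-1])
E
```

```text
time: 15.6
tcp_pos: [0.5441, -0.0191, 0.0611]
tool_rot: [0.798, 0.603, 0.0, 0.0]
contact_force: [-0.5, -1.1, -2.2]
opening: 0.0591
time: 16.85
tcp_pos: [0.5461, -0.0171, 0.0351]
tool_rot: [0.799, 0.601, 0.003, -0.0]
contact_force: [-0.8, 9.4, 21.3]
opening: 0.0595
shift [-0.0024 -0.0015  0.004 ] jaw yaw -16.1  turn about tool z 0.008 (j6 now 1.82) t=16.85 op 0.0595
[ 1.4589736   1.75522915 -0.55958927]
```

View pics/c7.png

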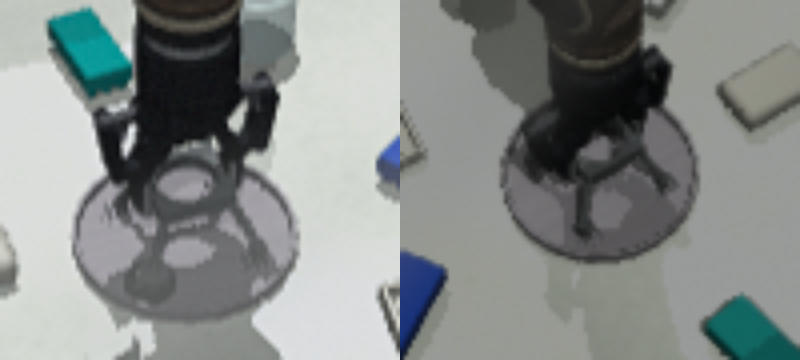

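It's touching at about 21 N, so I'll back off slightly, release and check.

```bash
python3 -m pendant '0 0 -0.0015 0 0.05;0 0 0 0 0.05;0 0 0 0 0.085;0 0 0 0 0.085;0 0 0 0 0.085;0 0 -0.03 0 0.085;0 0 -0.05 0 0.085;-0.05 0 -0.05 0 0.085;-0.04 0 -0.02 0 0.085;0 0 0 0 0.085'
python3 - <<'E'
from h import *
from scipy.optimize import least_squares as L
go(.544,-.019)
D,Q=[],[]
for n in('wrist','scene','side'):
    c,p,d=grab(n,'w8.png' if n=='wrist' else None);W=cloud(c,d)
    m=(np.hypot(W[...,0]-.544,W[...,1]+.019)<.05)&(W[...,2]>.055)&(W[...,2]<.075);q=W[m].astype(np.float32)
    if len(q)<20: print(n,len(q));continue
    A=np.c_[q[:,:2]-q[:,:2].mean(0),np.ones(len(q))];k=np.linalg.lstsq(A,q[:,2],rcond=None)[0];print(n,len(q),q.mean(0),cv2.minAreaRect(q[:,:2]*1000),'slope',k[:2])
E
```

```text
time: 18.2
tcp_pos: [0.5209, -0.1022, 0.1793]
tool_rot: [0.8, 0.599, 0.001, 0.001]
contact_force: [0.2, 0.7, -0.7]
opening: 0.0849
shift [ 0.0863 -0.0012 -0.    ] jaw yaw -16.3  t=18.20 op 0.0849
wrist 4037 [ 0.5473388  -0.01801222  0.06266622] ((546.7669677734375, -19.359493255615234), (59.8982048034668, 60.46485137939453), 73.79132080078125) slope [-0.00157237 -0.00467814]
scene 188 [ 0.55124396 -0.01908075  0.0640089 ] ((550.302490234375, -19.842670440673828), (62.824554443359375, 63.67155456542969), 74.38693237304688) slope [ 0.00241412 -0.00432737]
side 214 [ 0.5452277  -0.0235025   0.06157575] ((545.2593994140625, -22.22415542602539), (65.04930114746094, 60.58937454223633), 74.58403015136719) slope [-0.0009645  0.0044649]
```

View pics/w8.png

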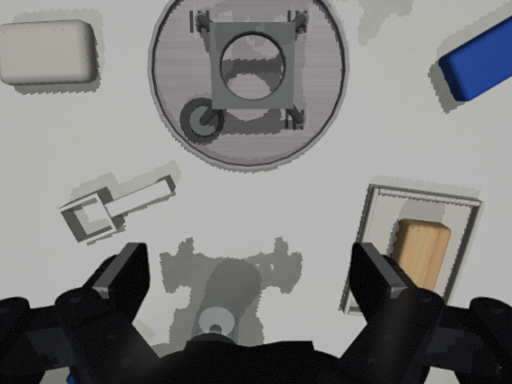

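The collar slope is under 0.3°, its height fits, and the broad foot is on the pad. Now the flask: I'll straddle the neck with the jaws in the lean plane, push it upright, then close.

```bash
python3 -m pendant '0 0 0 -0.172 0.085;0 0 0 -0.172 0.085;0 0 0 -0.172 0.085;0.049 0.0063 0 0 0.085;0.049 0.0063 0 0 0.085;0.049 0.0063 0 0 0.085;0.049 0.0063 0 0 0.085;0.049 0.0063 0 0 0.085;0.049 0.0063 0 0 0.085;0 0 0 0 0.085'
cat >> h.py <<'E'
from scipy.optimize import least_squares as L
def flask(W,g=(.493,.294,.041),nb=.037):
    q=W[np.isfinite(W[...,0])]; q=q[(np.linalg.norm(q-np.array([*g[:2],g[2]+.03]),axis=1)<.085)&(q[:,2]>g[2]-.01)]
    b=q[np.abs(np.linalg.norm(q-g,axis=1)-.031)<.006]
    r=L(lambda a:np.linalg.norm(b-a,axis=1)-.031,g,loss='soft_l1',f_scale=.001).x
    n=q[(np.linalg.norm(q-r,axis=1)>.04)&(np.linalg.norm(q-r,axis=1)<.072)]
    f=lambda a:np.linalg.norm(np.cross(n-r,np.r_[a,1]/np.linalg.norm(np.r_[a,1])),axis=1)-.014
    t=np.r_[min((L(f,s,loss='soft_l1',f_scale=.001) for s in([-.4,-.1],[0,0])),key=lambda o:o.cost).x,1];t/=np.linalg.norm(t)
    print('ball',r.round(4),len(b),'tilt %.1f az %.1f'%(np.degrees(np.arccos(t[2])),np.degrees(np.arctan2(t[1],t[0]))),'mouth',(r+.068*t).round(4),len(n))
E
python3 - <<'E'
from h import *
# stand hole from last wrist data not saved; flask now
c,p,d=grab('wrist');W=cloud(c,d);flask(W)
go(.4798,.2908,.075,13.3)
E
```

```text
time: 19.6
tcp_pos: [0.4877, 0.1984, 0.1759]
tool_rot: [0.617, 0.787, -0.001, -0.001]
contact_force: [-0.5, 0.2, -0.4]
opening: 0.0849
ball [0.493  0.2939 0.0405] 3885 tilt 22.7 az -168.6 mouth [0.4673 0.2888 0.1032] 2043
shift [0.0933 0.0146 0.101 ] jaw yaw 13.7  turn about tool z 0.006 (j6 now 1.72) t=19.65 op 0.0848
```

```bash
python3 -m pendant '0.0466 0.0073 0 0 0.085;0.0466 0.0073 0 0 0.085;0 0 0.03 0 0.085;0 0 0.03 0 0.085;0 0 0.025 0 0.085;0 0 0.012 0 0.085;0 0 0.004 0 0.085;0 0 0 0 0.055;0 0 0 0 0.055;0 0 0 0 0.055' 20
python3 -m pendant '0 0.003 0 0 0.052;0 0.003 0 0 0.048;0 0.003 0 0 0.044;0 0.003 0 0 0.040;0 0.002 0 0 0.036;0 0 0 0 0.034;0 0 0 0 0.034;0 0 0 0 0.034;0 0 0 0 0.034;0 0 0 0 0.034'
python3 - <<'E'
from h import *
go(.493,.294,.075,13.3)
for n in('scene','side','wrist'):
    c,p,d=grab(n,'f_%s.png'%n)
    W=cloud(c,d)
    try: flask(W)
    except Exception as e: print(n,e)
E
```

```text
time: 20.9
tcp_pos: [0.482, 0.289, 0.0772]
tool_rot: [0.62, 0.785, 0.001, 0.0]
contact_force: [0.5, 0.5, -0.2]
opening: 0.0549
time: 22.15
tcp_pos: [0.4952, 0.292, 0.0765]
tool_rot: [0.62, 0.785, -0.0, 0.0]
contact_force: [-0.1, -0.2, 0.1]
opening: 0.034
shift [ 0.0024 -0.0017  0.0015] jaw yaw 13.4  turn about tool z 0.002 (j6 now 1.87) t=22.15 op 0.0340
ball [0.501  0.2944 0.044 ] 50 tilt 2.5 az -174.3 mouth [0.4981 0.2941 0.1119] 6
ball [0.4988 0.2943 0.0448] 159 tilt 9.3 az -162.8 mouth [0.4883 0.2911 0.1119] 144
ball [0.4999 0.2949 0.0454] 4701 tilt 7.3 az 164.6 mouth [0.4917 0.2972 0.1128] 8970
```

```bash
python3 -m pendant '0 0 0 0 0.02;0 0 0 0 0.02;0 0 0 0 0.02;0 0 -0.005 0 0.02;0 0 -0.015 0 0.02;0 0 -0.025 0 0.02;0 0 -0.03 0 0.02;0 0 -0.03 0 0.02;0 0 0 0 0.02;0 0 0 0 0.02' 40
python3 - <<'E'
from h import *
s=readout.get_state();print(s['contact_force'])
go(.5465,-.0195,.18)
I=[]
for n in('scene','side'):
    c,p,d=grab(n,'g_%s.png'%n); W=cloud(c,d);t=s['tcp_pos']
    m=(np.hypot(W[...,0]-t[0],W[...,1]-t[1])<.05)&(W[...,2]>t[2]-.09)&(p[...,0]>p[...,2]*2.0)&(p[...,0]>40);v,u=np.where(m);print(n,m.sum(),W[m].mean(0).round(4),W[m].min(0).round(3),W[m].max(0).round(3))
    v0,u0=int(v.mean()),int(u.mean());I.append(cv2.resize(p[max(v0-45,0):v0+45,max(0,u0-50):u0+50],(400,360)))
    b=W[m&(W[...,2]<t[2]-.01)];r=L(lambda a:np.linalg.norm(b-a,axis=1)-.031,[t[0],t[1],t[2]-.035],loss='soft_l1',f_scale=.001).x;print('ball',r.round(4),len(b),'rel tcp',(r-t).round(4))
cv2.imwrite('pics/c9.png',np.hstack(I)[:,:,::-1])
E
```

```text
time: 23.55
tcp_pos: [0.4952, 0.292, 0.1812]
tool_rot: [0.62, 0.785, -0.0, -0.0]
contact_force: [1.3, -0.1, -2.0]
opening: 0.0262
[ 1.25928267 -0.13002488 -1.9890967 ]
shift [-0.3149 -0.0223  0.0012] jaw yaw 13.4  t=23.55 op 0.0262
scene 182 [0.5106 0.299  0.1682] [0.475 0.258 0.144] [0.529 0.322 0.333]
ball [0.4965 0.2925 0.1462] 143 rel tcp [ 0.0013  0.0006 -0.035 ]
side 286 [0.4873 0.2775 0.1673] [0.462 0.259 0.133] [0.518 0.308 0.217]
ball [0.4926 0.2927 0.1455] 200 rel tcp [-0.0026  0.0007 -0.0357]
```

View pics/c9.png

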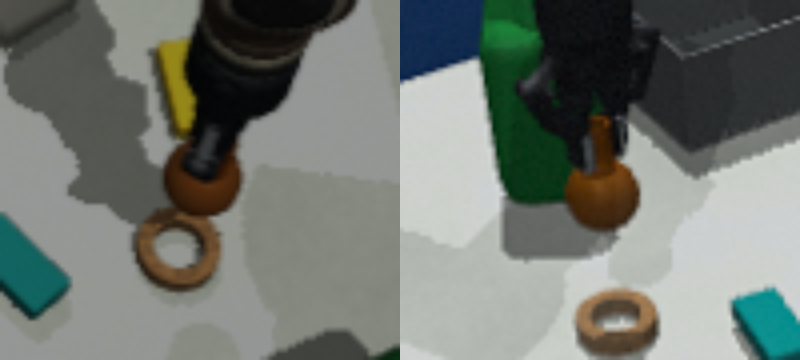

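The flask hangs upright in the grip, its ball centre about 35 mm below the TCP. I'll move it over the stand.

```bash
python3 -m pendant '-0.02 -0.0015 0 0 0.02;-0.04 -0.003 0 0 0.02;-0.045 -0.0032 0 0 0.02;-0.045 -0.0032 0 0 0.02;-0.045 -0.0032 0 0 0.02;-0.045 -0.0032 0 0 0.02;-0.045 -0.003 0 0 0.02;-0.03 -0.002 0.01 0 0.02;0 0 0.01 0 0.02;0 0 0 0 0.02'
python3 - <<'E'
from h import *
go(.5465,-.019,.1195)
s=readout.get_state();t=s['tcp_pos']
for n in('scene','side'):
    c,p,d=grab(n); W=cloud(c,d)
    m=(np.hypot(W[...,0]-t[0],W[...,1]-t[1])<.05)&(W[...,2]>t[2]-.08)&(p[...,0]>p[...,2]*2.0)&(p[...,0]>40)&(W[...,2]<t[2]-.01)
    b=W[m];r=L(lambda a:np.linalg.norm(b-a,axis=1)-.031,[t[0],t[1],t[2]-.035],loss='soft_l1',f_scale=.001).x
    m=(np.hypot(W[...,0]-.5465,W[...,1]+.019)<.05)&(W[...,2]>.055)&(W[...,2]<.073);q=W[m].astype(np.float32)
    print(n,'ball',r.round(4),len(b),'rel tcp',(r-t).round(4),'collar',len(q),cv2.minAreaRect(q[:,:2]*1000))
E
```

```text
time: 24.9
tcp_pos: [0.5455, -0.0198, 0.1602]
tool_rot: [0.62, 0.785, -0.001, -0.001]
contact_force: [-0.4, 0.3, -1.3]
opening: 0.0262
shift [0.0005 0.0013 0.0407] jaw yaw 13.4  t=24.90 op 0.0262
scene ball [ 0.5457 -0.0198  0.1283] 113 rel tcp [ 0.0002 -0.     -0.0319] collar 132 ((550.1781005859375, -18.717731475830078), (62.92679214477539, 62.52604675292969), 74.22479248046875)
side ball [ 0.5439 -0.0191  0.1255] 221 rel tcp [-0.0016  0.0007 -0.0347] collar 190 ((545.3150024414062, -23.148086547851562), (60.62928009033203, 60.69779586791992), 73.6014633178711)
```

```bash
python3 -m pendant '0.0004 0.0016 0.01 0 0.02;0 0 0.01 0 0.02;0 0 0.008 0 0.02;0 0 0.005 0 0.02;0 0 0.003 0 0.02;0 0 0.002 0 0.02;0 0 0.001 0 0.02;0 0 0 0 0.02;0 0 0 0 0.02;0 0 0 0 0.02'
python3 - <<'E'
from h import *
go(.547,-.019,.1195);s=readout.get_state();print(s['contact_force'],s['wrist_torque'])
E
```

```text
time: 26.25
tcp_pos: [0.5482, -0.0188, 0.1226]
tool_rot: [0.62, 0.785, 0.0, 0.0]
contact_force: [-0.1, 0.0, -1.2]
opening: 0.0263
shift [ 0.0001 -0.0012  0.0031] jaw yaw 13.4  t=26.25 op 0.0263
[-0.10328237  0.03715253 -1.17762043] [-0.0115411   0.04140156  0.03793678]
```

```bash
python3 -m pendant '0 -0.0005 0.001 0 0.02;0 -0.0005 0.001 0 0.02;0 0 0.0005 0 0.02;0 0 0.0005 0 0.02;0 0 0.0005 0 0.02;0 0 0.0005 0 0.02;0 0 0 0 0.02;0 0 0 0 0.02;0 0 0 0 0.02;0 0 0 0 0.02'
python3 - <<'E'
from h import *
go(.547,-.019,.1195);s=readout.get_state();print(s['contact_force'],s['wrist_torque'])
E
```

```text
time: 27.5
tcp_pos: [0.5474, -0.0191, 0.1188]
tool_rot: [0.62, 0.785, 0.0, 0.0]
contact_force: [-0.4, -1.3, 3.7]
opening: 0.0257
shift [ 0.0001 -0.0003 -0.0007] jaw yaw 13.4  t=27.50 op 0.0257
[-0.44131949 -1.25822414  3.67338023] [-0.23320408  0.04687735  0.0605126 ]
```

Contact is at the predicted height (TCP 0.119), so the flask is seated. I'll release, retreat and check uprightness.

```bash
python3 -m pendant '0 0 0 0 0.032;0 0 0 0 0.04;0 0 0 0 0.06;0 0 0 0 0.07;0 0 -0.02 0 0.07;0 0 -0.04 0 0.07;0 0 -0.05 0 0.08;-0.045 0 -0.01 0 0.085;-0.05 0 0 0 0.085;-0.03 0 0 0 0.085'
python3 - <<'E'
from h import *
go(.44,-.258)
for n in('wrist','scene','side'):
    c,p,d=grab(n,'h_%s.png'%n);W=cloud(c,d);np.savez('h_%s.npz'%n,W=W,p=p);print(n)
    W[~((p[...,0]>p[...,2]*1.6)&(p[...,0]>30))]=np.nan
    try: flask(W,(.547,-.019,.084))
    except Exception as e: print(e)
E
```

```text
time: 28.75
tcp_pos: [0.5765, -0.1425, 0.2386]
tool_rot: [0.62, 0.784, 0.0, 0.0]
contact_force: [0.3, 0.4, -0.6]
opening: 0.085
shift [-0.0809 -0.1595 -0.    ] jaw yaw 13.3  t=28.75 op 0.0850
wrist
ball [ 0.5467 -0.0194  0.0828] 3117 tilt 1.4 az -45.9 mouth [ 0.5478 -0.0206  0.1508] 656
scene
ball [ 0.5485 -0.0206  0.0859] 187 tilt 3.7 az -13.4 mouth [ 0.5527 -0.0216  0.1538] 76
side
ball [ 0.5464 -0.0205  0.0833] 248 tilt 2.3 az -70.3 mouth [ 0.5473 -0.0231  0.1513] 115
```

The flask stands upright within about 1–2° (mouth ≈ (0.548,−0.0205,0.151)). Next is the funnel.

```bash
python3 -m pendant '-0.0203 -0.0399 0 0 0.085;-0.0203 -0.0399 0 0 0.085;-0.0203 -0.0399 0.03 0 0.085;-0.0203 -0.0399 0.03 0 0.085;-0.02 0 0.02 0 0.085;-0.02 0 0 0 0.085;0 0 0 0 0.085;0 0 0 0 0.085;0 0 0 0 0.085;0 0 0 0 0.085'
python3 - <<'E'
from h import *
c,p,d=grab('wrist','i.png');W=cloud(c,d)
q=W[(np.hypot(W[...,0]-.44,W[...,1]+.258)<.045)&(W[...,2]>.064)&(W[...,2]<.085)].astype(np.float32)
print(len(q),q.mean(0),np.percentile(q[:,2],[5,50,95]),cv2.minEnclosingCircle(q[:,:2]*1000),cv2.minAreaRect(q[:,:2]*1000))
r=L(lambda a:np.hypot(q[:,0]-a[0],q[:,1]-a[1])-.0275,[.44,-.258],loss='soft_l1',f_scale=.001).x;print(r)
for n in ('scene','side'):
    V=np.load(n+'0.npz')['W'];a=V[np.hypot(V[...,0]-.44,V[...,1]+.258)<.11]; a=a[(a[:,2]>.015)&(np.hypot(a[:,0]-.44,a[:,1]+.258)>.04)];print(n,len(a),a.min(0),a.max(0)) if len(a) else 0
go(*r,.040)
E
```

```text
time: 30.15
tcp_pos: [0.4492, -0.295, 0.1589]
tool_rot: [0.619, 0.785, 0.0, 0.0]
contact_force: [-0.8, 0.3, 0.1]
opening: 0.0852
1057 [ 0.43811703 -0.25926307  0.07126296] [0.065772   0.07202689 0.07329641] ((438.1492004394531, -256.5095520019531), 28.00311279296875) ((437.8209228515625, -256.7469482421875), (54.984169006347656, 55.24369430541992), 27.046539306640625)
[ 0.4379533  -0.25618954]
scene 65 [ 0.3315425  -0.27918714  0.01588705] [ 0.35565471 -0.23296895  0.04018319]
side 90 [ 0.33042273 -0.28107114  0.01566899] [ 0.35114822 -0.23324898  0.03341097]
shift [ 0.0405 -0.0019  0.1188] jaw yaw 13.4  t=30.20 op 0.0851
```

```bash
python3 -m pendant '0.0405 -0.0019 0.02 0 0.085;0 0 0.03 0 0.085;0 0 0.03 0 0.085;0 0 0.025 0 0.085;0 0 0.012 0 0.085;0 0 0.002 0 0.085;0 0 0 0 0.085;0 0 0 0 0.045;0 0 0 0 0.045;0 0 0 0 0.045' 25
python3 -m pendant '0 0 0 0 0.045;0 0 -0.01 0 0.045;0 0 -0.03 0 0.045;0 0 -0.04 0 0.045;0 0 -0.05 0 0.045;0 0 -0.03 0 0.045;0 0 -0.02 0 0.045;0 0 0 0 0.045;0 0 0 0 0.045;0 0 0 0 0.045'
python3 - <<'E'
from h import *
s=readout.get_state();t=s['tcp_pos'];print(s['contact_force'])
go(.547,-.02,.22)
for n in('scene','side'):
    c,p,d=grab(n,'j_%s.png'%n);W=cloud(c,d)
    q=W[(np.hypot(W[...,0]-t[0],W[...,1]-t[1])<.03)&(W[...,2]<t[2]+.002)&(W[...,2]>t[2]-.06)]
    if len(q): print(n,len(q),q.mean(0)-t,q.min(0)-t,q.max(0)-t)
E
```

```text
time: 31.45
tcp_pos: [0.4392, -0.2568, 0.0406]
tool_rot: [0.62, 0.785, 0.001, 0.001]
contact_force: [4.4, 1.4, 3.5]
opening: 0.0549
time: 32.7
tcp_pos: [0.437, -0.2563, 0.2182]
tool_rot: [0.62, 0.785, -0.0, -0.001]
contact_force: [0.6, 0.4, -0.5]
opening: 0.0551
[ 0.61518144  0.36109663 -0.53861925]
shift [ 0.2043  0.1618 -0.0019] jaw yaw 13.4  t=32.70 op 0.0551
scene 18 [ 0.0022798   0.00089376 -0.00965805] [-0.01017791 -0.00794531 -0.02274624] [0.0105744  0.00919004 0.00188313]
side 35 [-0.00253637 -0.00259017 -0.01012299] [-0.00950688 -0.00881533 -0.02465621] [0.00935897 0.0090031  0.00197566]
```

```bash
python3 -m pendant '0.0288 0.0324 0 0 0.045;0.0288 0.0324 0 0 0.045;0.0288 0.0324 0 0 0.045;0.0288 0.0324 0 0 0.045;0.0288 0.0324 0 0 0.045;0 0 0 0 0.045;0 0 0 0 0.045;0 0 0 0 0.045;0 0 0 0 0.045;0 0 0 0 0.045'
python3 - <<'E'
from h import *
c,p,d=grab('wrist','k.png');W=cloud(c,d);np.savez('k.npz',W=W,p=p)
q=W[(np.hypot(W[...,0]-.548,W[...,1]+.02)<.022)&(W[...,2]>.146)&(W[...,2]<.158)].astype(np.float32)
print(len(q),q.mean(0),cv2.minEnclosingCircle(q[:,:2]*1000) if len(q) else 0)
W2=W.copy();W2[~((p[...,0]>p[...,2]*1.6)&(p[...,0]>30))]=np.nan;flask(W2,(.547,-.019,.084))
s=readout.get_state();t=s['tcp_pos'];f=W[(np.hypot(W[...,0]-t[0],W[...,1]-t[1])<.04)&(np.abs(W[...,2]-t[2]-.031)<.008)].astype(np.float32);print('funnel',len(f),(f.mean(0)-t), cv2.minEnclosingCircle(f[:,:2]*1000) if len(f) else 0)
go(.5475,-.02,.195)
E
```

```text
time: 34.05
tcp_pos: [0.5617, -0.0795, 0.2197]
tool_rot: [0.62, 0.784, 0.0, 0.0]
contact_force: [-0.4, -0.2, -0.6]
opening: 0.0549
743 [ 0.548325   -0.02184414  0.1504353 ] ((548.6210327148438, -21.82447624206543), 14.033346176147461)
ball [ 0.5469 -0.0199  0.0826] 3788 tilt 1.1 az -29.6 mouth [ 0.548  -0.0205  0.1506] 958
funnel 7029 [-0.00105773  0.00047758  0.02976155] ((560.33837890625, -73.3165512084961), 39.48979187011719)
shift [ 0.0611 -0.0001  0.0246] jaw yaw 13.4  t=34.10 op 0.0549
```

```bash
python3 -m pendant '0.03 0.0003 0 0 0.045;0.0304 0.0003 0.01 0 0.045;0 0 0.015 0 0.045;0 0 0 0 0.045;0 0 0.01 0 0.045;0 0 0.008 0 0.045;0 0 0.005 0 0.045;0 0 0.005 0 0.045;0 0 0 0 0.045;0 0 0 0 0.045'
python3 - <<'E'
from h import *
s=readout.get_state();t=s['tcp_pos'];print(s['contact_force'],s['wrist_torque'])
go(.5483,-.0205,.151)
for n in('scene','side'):
    c,p,d=grab(n,'l_%s.png'%n);W=cloud(c,d)
    W[~((p[...,0]>p[...,2]*1.6)&(p[...,0]>30))]=np.nan;flask(W,(.547,-.02,.083))
E
```

```text
time: 35.35
tcp_pos: [0.5486, -0.02, 0.1667]
tool_rot: [0.62, 0.785, 0.0, 0.0]
contact_force: [0.5, -0.4, -0.6]
opening: 0.0548
[ 0.51933797 -0.43889682 -0.59048254] [-0.01211841  0.03722656 -0.01562066]
shift [-0.0004 -0.0004  0.0157] jaw yaw 13.4  t=35.35 op 0.0548
ball [ 0.5493 -0.0202  0.0844] 182 tilt 2.3 az -49.0 mouth [ 0.5511 -0.0223  0.1523] 32
ball [ 0.5464 -0.0204  0.0833] 250 tilt 2.1 az -62.9 mouth [ 0.5475 -0.0226  0.1513] 93
```

The spout end is about 8 mm inside the mouth with no contact force, so I'll keep lowering.

```bash
python3 -m pendant '0 0 0.004 0 0.045;0 0 0.004 0 0.045;0 0 0.003 0 0.045;0 0 0.002 0 0.045;0 0 0.001 0 0.045;0 0 0.0005 0 0.045;0 0 0.0005 0 0.045;0 0 0 0 0.045;0 0 0 0 0.045;0 0 0 0 0.045'
python3 - <<'E'
from h import *
s=readout.get_state();print(s['contact_force'],s['wrist_torque'])
go(.5483,-.0205,.151)
E
```

```text
time: 36.7
tcp_pos: [0.5486, -0.02, 0.1517]
tool_rot: [0.62, 0.785, 0.0, 0.0]
contact_force: [-0.0, 0.6, 3.6]
opening: 0.0548
[-0.02506632  0.5614886   3.63465995] [-0.03436344 -0.05667409  0.000474  ]
shift [-0.0004 -0.0004  0.0007] jaw yaw 13.4  t=36.70 op 0.0548
```

Seated: contact of about 4 N at the predicted height. I'll release and retreat.

```bash
python3 -m pendant '0 0 0 0 0.06;0 0 0 0 0.07;0 0 0 0 0.085;0 0 0 0 0.085;0 0 -0.015 0 0.085;0 0 -0.03 0 0.085;0 0 -0.05 0 0.085;0 0 -0.02 0 0.085;-0.045 0 0 0 0.085;-0.03 0 0 0 0.085'
python3 - <<'E'
from h import *
s=readout.get_state();print(s['contact_force'],s['tcp_pos'],s['time'])
def rg(W,c,r,a,b):
    q=W[(np.hypot(W[...,0]-c[0],W[...,1]-c[1])<r)&(W[...,2]>a)&(W[...,2]<b)].astype(np.float32)
    return (len(q),q.mean(0).round(4),cv2.minAreaRect(q[:,:2]*1000)) if len(q)>5 else len(q)
for n in('wrist','scene','side'):
    c,p,d=grab(n,'z_%s.png'%n);W=cloud(c,d);print(n)
    print(' funnel top',rg(W,(.548,-.02),.045,.172,.2)); q=W[(np.hypot(W[...,0]-.548,W[...,1]+.02)<.04)&(W[...,2]>.178)&(W[...,2]<.192)]
    if len(q)>10: k=np.linalg.lstsq(np.c_[q[:,:2]-q[:,:2].mean(0),np.ones(len(q))],q[:,2],rcond=None)[0];print(' rim slope',k.round(3))
    print(' block',rg(W,(.652,-.238),.055,.022,.05)); print(' collar',rg(W,(.547,-.02),.05,.055,.07))
    V=W.copy();V[~((p[...,0]>p[...,2]*1.6)&(p[...,0]>30))]=np.nan
    try: flask(V,(.547,-.02,.083))
    except Exception as e: print(e)
    if n!='wrist':
        O=np.load(n+'0.npz')['W']
        for nm,x,y in(('soap',.38,.05),('tin',.46,-.48),('scoop',.42,-.09)):
            print('  ',nm,rg(O,(x,y),.06,.01,.12)[1],rg(W,(x,y),.06,.01,.12)[1])
E
```

```text
time: 37.95
tcp_pos: [0.5664, -0.094, 0.2682]
tool_rot: [0.62, 0.785, 0.0, 0.001]
contact_force: [0.3, 0.3, -0.3]
opening: 0.0854
[ 0.30517899  0.27931043 -0.3408946 ] [ 0.56644079 -0.09402152  0.26821709] 37.95
wrist
 funnel top (1176, array([ 0.5517, -0.0248,  0.1807], dtype=float32), ((550.02294921875, -24.42782211303711), (54.82655334472656, 55.39970016479492), 71.732421875))
 rim slope [-0.094  0.119  0.183]
 block (2434, array([ 0.649 , -0.2337,  0.0331], dtype=float32), ((649.8050537109375, -237.57479858398438), (89.43562316894531, 44.84340286254883), 66.63285064697266))
 collar (35, array([ 5.232e-01, -4.000e-04,  6.270e-02], dtype=float32), ((519.2918090820312, -11.426448822021484), (59.50641632080078, 5.886929512023926), 69.70703125))
ball [ 0.5471 -0.0203  0.0827] 76 tilt 18.3 az -96.4 mouth [ 0.5447 -0.0415  0.1472] 27
scene
 funnel top (93, array([ 0.5526, -0.0209,  0.1807], dtype=float32), ((552.6849365234375, -22.54849624633789), (56.283203125, 54.79076385498047), 41.30461883544922))
 rim slope [-0.051  0.051  0.183]
 block (286, array([ 0.6565, -0.2349,  0.0353], dtyp
[... 647 characters left out ...]
8555908203), (56.9773063659668, 54.433738708496094), 76.46516418457031))
 rim slope [-0.052  0.065  0.182]
 block (434, array([ 0.6463, -0.2437,  0.0341], dtype=float32), ((650.4943237304688, -239.2415771484375), (95.57057189941406, 45.02487564086914), 66.33674621582031))
 collar (125, array([ 0.5351, -0.0371,  0.0616], dtype=float32), ((544.99658203125, -22.336959838867188), (62.58036804199219, 60.64314651489258), 73.14156341552734))
ball [ 0.5467 -0.0204  0.0834] 248 tilt 2.3 az -66.6 mouth [ 0.5478 -0.0229  0.1513] 70
   soap [0.3749 0.0401 0.0228] [0.3748 0.0402 0.0226]
   tin [ 0.4516 -0.4968  0.0751] [ 0.4516 -0.4968  0.0753]
   scoop [ 0.4067 -0.0975  0.0193] [ 0.4067 -0.0967  0.0191]
```

The funnel is in, but the rough rim slope deserves a better fit before I hand in.

Run:
```python
from h import *
for k in range(2):
  for n in('wrist','side','scene'):
    c,p,d=grab(n);W=cloud(c,d)
    q=W[(np.hypot(W[...,0]-.5495,W[...,1]+.023)<.033)&(W[...,2]>.162)&(W[...,2]<.2)]
    # outer wall + rim: cylinder r=.028 capped at h above mouth point; residual = min(dist wall, dist top plane, inner wall)
    def f(a):
        t=np.r_[a[2:4],1];t/=np.linalg.norm(t);e=q-np.r_[a[:2],.175];h=e@t;r=np.linalg.norm(e-np.outer(h,t),axis=1)
        w=np.minimum(abs(r-.028),abs(r-.026)); w=np.hypot(w,np.maximum(0,h-a[4])); top=np.hypot(h-a[4],np.maximum(0,np.abs(r-.027)-.001)); return np.minimum(w,top)
    o=min((L(f,[.5495,-.023,s,-s,.007],loss='soft_l1',f_scale=.001) for s in(0,.04,.08)),key=lambda o:o.cost);a=o.x
    print(n,len(q),'top centre',(a[:2]+a[4]*a[2:4]).round(4),.175+a[4].round(4),'tilt',np.degrees(np.hypot(*a[2:4])).round(1),'az',np.degrees(np.arctan2(a[3],a[2])).round(0),'res',np.median(f(a)).round(5))
print(readout.get_state()['time'])
```

```text
wrist 3185 top centre [ 0.5503 -0.0247] 0.1875 tilt 1.9 az 125.0 res 0.00113
side 221 top centre [ 0.5504 -0.026 ] 0.192 tilt 6.3 az 18.0 res 0.00064
scene 166 top centre [ 0.5509 -0.0293] 0.212 tilt 11.2 az -118.0 res 0.00076
wrist 3135 top centre [ 0.5502 -0.0244] 0.18869999999999998 tilt 3.0 az 123.0 res 0.00109
side 226 top centre [ 0.5583 -0.0264] 0.237 tilt 9.1 az 0.0 res 0.00063
scene 164 top centre [ 0.5522 -0.0268] 0.1943 tilt 14.6 az -123.0 res 0.00084
38.4
```

Run:
```python
from h import *
c,p,d=grab('wrist');W=cloud(c,d);C=np.array([.5502,-.0244])
e=W[...,:2]-C;r=np.hypot(e[...,0],e[...,1]);m=(r>.0245)&(r<.029)&(W[...,2]>.17)&(W[...,2]<.195)
a=np.degrees(np.arctan2(e[...,1],e[...,0]))[m];z=W[...,2][m];B=np.arange(-180,180,30);zz=np.array([np.percentile(z[(a>=b)&(a<b+30)],85) if ((a>=b)&(a<b+30)).sum()>3 else np.nan for b in B])
print(dict(zip(B,zz.round(4))));g=np.isfinite(zz);t=np.radians(B[g]+15)
k=np.linalg.lstsq(np.c_[np.ones(g.sum()),np.cos(t)*.027,np.sin(t)*.027],zz[g],rcond=None)[0];print(k,'tilt',np.degrees(np.hypot(*k[1:])))
```

```text
{np.int64(-180): np.float64(0.1844), np.int64(-150): np.float64(0.1821), np.int64(-120): np.float64(0.1801), np.int64(-90): np.float64(0.1786), np.int64(-60): np.float64(0.178), np.int64(-30): np.float64(0.1788), np.int64(0): np.float64(0.181), np.int64(30): np.float64(0.1833), np.int64(60): np.float64(0.1853), np.int64(90): np.float64(0.1866), np.int64(120): np.float64(0.1866), np.int64(150): np.float64(0.1857)}
[ 0.18255058 -0.09834316  0.12717486] tilt 9.211055621029566
```

A clean sinusoid fit puts the funnel 9° off vertical towards azimuth −52°. It was set down about 1.8 mm off the neck's axis. I'll re-grip it with the jaws along that tilt, lift a little, recentre and set it down again.

```bash
python3 -m pendant '0 0 0 0.163 0.085;0 0 0 0.163 0.085;0 0 0 0.163 0.085;0 0 0 0.163 0.085;0 0 0 0.163 0.085;0 0 0 0.163 0.085;0 0 0 0.163 0.085;0.0153 -0.034 0 0 0.085;0.0153 -0.034 0 0 0.085;0 0 0 0 0.085'
python3 - <<'E'
from h import *
go(.5486,-.0218,.1525,-52)
E
```

```text
time: 39.7
tcp_pos: [0.5475, -0.0184, 0.2669]
tool_rot: [0.945, 0.328, 0.0, -0.0]
contact_force: [-0.0, 0.8, 0.3]
opening: 0.0845
shift [-0.0013  0.0034  0.1144] jaw yaw -51.8  turn about tool z 0.004 (j6 now 2.44) t=39.70 op 0.0845
```

```bash
python3 -m pendant '0 0 0.03 0 0.085;0 0 0.03 0 0.085;0 0 0.03 0 0.085;0 0 0.018 0 0.085;0 0 0.006 0 0.085;0 0 0 0 0.085;0 0 0 0 0.085;0 0 0 0 0.085;0 0 0 0 0.085;0 0 0 0 0.085' 20
python3 - <<'E'
from h import *
go(.5486,-.0218,.1525,-52)
E
```

```text
time: 40.95
tcp_pos: [0.5481, -0.0206, 0.1527]
tool_rot: [0.945, 0.326, 0.0, 0.0]
contact_force: [-0.3, -1.4, 0.2]
opening: 0.0847
shift [-0.0004  0.0013  0.0002] jaw yaw -52.0  turn about tool z 0.001 (j6 now 2.44) t=40.95 op 0.0847
```

```bash
python3 -m pendant '0 0.0013 0 0 0.068;0 0 0 0 0.064;0 0 0 0 0.061;0 0 0 0 0.058;0 0 0 0 0.055;0 0 0 0 0.045;0 0 0 0 0.045;0 0 -0.003 0 0.045;0 0 -0.003 0 0.045;0 0 0 0 0.045'
python3 - <<'E'
from h import *
s=readout.get_state();print(s['contact_force'],s['wrist_torque']);go(.5486,-.0218,.1525,-52)
for n in('scene','side'):
    c,p,d=grab(n,'m_%s.png'%n);W=cloud(c,d)
    W[~((p[...,0]>p[...,2]*1.6)&(p[...,0]>30))]=np.nan;flask(W,(.547,-.02,.083))
E
```

```text
time: 42.2
tcp_pos: [0.549, -0.0215, 0.1587]
tool_rot: [0.945, 0.326, 0.0, 0.0]
contact_force: [-0.6, -1.1, -0.5]
opening: 0.0556
[-0.57889365 -1.07702834 -0.52011188] [-0.04760745 -0.05687226  0.02053046]
shift [-0.0005 -0.      0.0062] jaw yaw -52.0  turn about tool z 0.001 (j6 now 2.44) t=42.20 op 0.0556
ball [ 0.5491 -0.0205  0.0851] 181 tilt 0.4 az -3.8 mouth [ 0.5496 -0.0206  0.1531] 37
ball [ 0.5462 -0.0198  0.0839] 253 tilt 2.0 az -41.5 mouth [ 0.548  -0.0214  0.1519] 82
```

```bash
python3 -m pendant '-0.0005 0 0.003 0 0.045;0 0 0.002 0 0.045;0 0 0.0005 0 0.045;0 0 0.0005 0 0.045;0 0 0.0005 0 0.045;0 0 0 0 0.045;0 0 0 0 0.045;0 0 0 0 0.045;0 0 0 0 0.045;0 0 0 0 0.045'
python3 - <<'E'
from h import *
s=readout.get_state();print(s['contact_force'],s['wrist_torque']);go(.5486,-.0218,.1525,-52)
E
```

```text
time: 43.55
tcp_pos: [0.5488, -0.0219, 0.1523]
tool_rot: [0.945, 0.326, 0.0, 0.0]
contact_force: [0.8, -0.7, 4.9]
opening: 0.0558
[ 0.83397726 -0.65531751  4.91531424] [-0.13818297 -0.13654654 -0.02631207]
shift [-0.     -0.0002 -0.0002] jaw yaw -52.0  turn about tool z 0.001 (j6 now 2.44) t=43.55 op 0.0558
```

```bash
python3 -m pendant '0 0 -0.0005 0 0.045;0 0 0 0 0.057;0 0 0 0 0.059;0 0 0 0 0.063;0 0 0 0 0.075;0 0 0 0 0.085;0 0 -0.015 0 0.085;0 0 -0.04 0 0.085;0 0 -0.05 0 0.085;0 0 -0.01 0 0.085'
python3 -m pendant '-0.05 0 0 0 0.085;-0.05 0 0 0 0.085;0 0 0 0 0.085;0 0 0 0 0.085;0 0 0 0 0.085;0 0 0 0 0.085;0 0 0 0 0.085;0 0 0 0 0.085;0 0 0 0 0.085;0 0 0 0 0.085'
cat > t.py <<'E'
from h import *
c,p,d=grab('wrist','n.png');W=cloud(c,d)
q=W[(np.hypot(W[...,0]-.549,W[...,1]+.022)<.04)&(W[...,2]>.172)&(W[...,2]<.195)].astype(np.float32)
C=np.array(cv2.minAreaRect(q[:,:2]*1000)[0])/1000
e=W[...,:2]-C;r=np.hypot(e[...,0],e[...,1]);m=(r>.0245)&(r<.029)&(W[...,2]>.17)&(W[...,2]<.195)
a=np.degrees(np.arctan2(e[...,1],e[...,0]))[m];z=W[...,2][m];B=np.arange(-180,180,30);zz=np.array([np.percentile(z[(a>=b)&(a<b+30)],85) if ((a>=b)&(a<b+30)).sum()>3 else np.nan for b in B])
g=np.isfinite(zz);t=np.radians(B[g]+15)
k=np.linalg.lstsq(np.c_[np.ones(g.sum()),np.cos(t)*.027,np.sin(t)*.027],zz[g],rcond=None)[0];print(C,k,'tilt',np.degrees(np.hypot(*k[1:])),'az',np.degrees(np.arctan2(-k[2],-k[1])),g.sum())
for n in('scene','side'):
    c,p,d=grab(n);W=cloud(c,d);W[~((p[...,0]>p[...,2]*1.6)&(p[...,0]>30))]=np.nan;flask(W,(.547,-.02,.083))
go(.549,-.022)
E
python3 t.py
```

```text
time: 44.8
tcp_pos: [0.5498, -0.0219, 0.2724]
tool_rot: [0.945, 0.326, 0.003, 0.001]
contact_force: [0.5, -0.0, 1.0]
opening: 0.0847
time: 46.05
tcp_pos: [0.4697, -0.0835, 0.2675]
tool_rot: [0.945, 0.326, 0.0, -0.0]
contact_force: [-0.6, 0.0, 0.6]
opening: 0.0847
[ 0.54875061 -0.02387167] [ 0.18193218 -0.13540533  0.07775212] tilt 8.946217191218935 az -29.865198915699022 12
ball [ 0.5491 -0.0203  0.0854] 173 tilt 1.6 az -42.0 mouth [ 0.5505 -0.0216  0.1534] 24
ball [ 0.5466 -0.0204  0.0835] 243 tilt 1.6 az -62.4 mouth [ 0.5475 -0.0221  0.1514] 67
shift [0.1004 0.0004 0.    ] jaw yaw -52.0  t=46.20 op 0.0851
```

Run:
```python
from h import *
def est(W,c0,zc):
    q=W[(np.hypot(W[...,0]-c0[0],W[...,1]-c0[1])<.04)&(np.abs(W[...,2]-zc)<.0115)].astype(np.float32)
    C=np.array(cv2.minAreaRect(q[:,:2]*1000)[0])/1000
    e=W[...,:2]-C;r=np.hypot(e[...,0],e[...,1])
    for lo,hi in((.0245,.029),(.0262,.0275)):
        m=(r>lo)&(r<hi)&(np.abs(W[...,2]-zc)<.0125)
        a=np.degrees(np.arctan2(e[...,1],e[...,0]))[m];z=W[...,2][m];B=np.arange(-180,180,30);zz=np.array([np.percentile(z[(a>=b)&(a<b+30)],85) if ((a>=b)&(a<b+30)).sum()>3 else np.nan for b in B])
        g=np.isfinite(zz);t=np.radians(B[g]+15)
        k=np.linalg.lstsq(np.c_[np.ones(g.sum()),np.cos(t)*.027,np.sin(t)*.027],zz[g],rcond=None)[0];print(C.round(4),k.round(3),'tilt %.1f az %.0f'%(np.degrees(np.hypot(*k[1:])),np.degrees(np.arctan2(-k[2],-k[1]))),g.sum())
print('jar');est(np.load('w4.npz')['W'],(.438,-.257),.0715)
c,p,d=grab('wrist');W=cloud(c,d);np.savez('n.npz',W=W,p=p);print('now',c['position'],R.from_quat(c['orientation']).as_matrix()[:,2]);est(W,(.549,-.022),.183)
# silhouette tilt in side/scene: outer wall points, grey non-amber
for n in('side','scene'):
    c,p,d=grab(n);W=cloud(c,d);M=R.from_quat(c['orientation']).as_matrix();f=192/np.tan(np.radians(c['vertical_fov'])/2)
    def pr(x):
        v=(x-c['position'])@M;a=v[...,:2]/v[...,2:];s=1+c['k1']*(a**2).sum(-1,keepdims=True);return a*s*f+[c['cx'],c['cy']]
    def ring(ctr,t,h,r):
        t=t/np.linalg.norm(t);u=np.cross(t,[1,0,0]);u/=np.linalg.norm(u);w=np.cross(t,u);th=np.linspace(0,2*np.pi,90)
        return ctr+h*t+r*(np.outer(np.cos(th),u)+np.outer(np.sin(th),w))
    u0,v0=pr(np.array([.5486,-.0215,.165])).astype(int)
    g=cv2.cvtColor(p,cv2.COLOR_RGB2GRAY);crop=p[v0-25:v0+25,u0-25:u0+25];cv2.imwrite('pics/q_%s.png'%n,crop[:,:,::-1])
    m=(np.hypot(W[...,0]-.549,W[...,1]+.022)<.04)&(W[...,2]>.152)&(W[...,2]<.2)
    best=[]
    for tx in np.arange(-.2,.21,.02):
        for ty in np.arange(-.2,.21,.02):
            t=np.array([tx,ty,1]);mask=np.zeros(g.shape,np.uint8);S=8
            big=np.zeros((60*S,60*S),np.uint8)
            pts=np.vstack([ring(np.array([.5485,-.0217,.1505]),t,h,r) for h,r in((0,.0105),(.0145,.028),(.031,.028))])
            z=((pr(pts)-[u0-30,v0-30])*S).astype(np.float32);cv2.fillConvexPoly(big,cv2.convexHull(z).astype(np.int32),255)
            k=cv2.resize(big,(60,60),interpolation=cv2.INTER_AREA)/255.
            o=m[v0-30:v0+30,u0-30:u0+30].astype(float)
            s=min(((np.roll(k,(i,j),(0,1))-o)**2).sum() for i in(-1,0,1) for j in(-1,0,1));best.append((s,tx,ty))
    best.sort();print(n,m.sum(),[tuple(np.round(b,2)) for b in best[:6]],'upright score',[round(b[0],1) for b in best if abs(b[1])<.01 and abs(b[2])<.01])
```

```text
jar
[ 0.4381 -0.2561] [ 0.072 -0.002  0.004] tilt 0.2 az -61 12
[ 0.4381 -0.2561] [ 0.073 -0.006 -0.001] tilt 0.3 az 14 12
now [ 0.5222955  -0.04210458  0.40905813] [-0.21250322 -0.16684125 -0.96281171]
[ 0.5487 -0.0238] [ 0.182 -0.134  0.076] tilt 8.8 az -30 12
[ 0.5487 -0.0238] [ 0.182 -0.122  0.067] tilt 8.0 az -29 12
side 260 [(np.float64(24.28), np.float64(0.2), np.float64(-0.1)), (np.float64(24.29), np.float64(0.2), np.float64(-0.12)), (np.float64(25.31), np.float64(0.2), np.float64(-0.14)), (np.float64(25.34), np.float64(0.12), np.float64(-0.04)), (np.float64(25.42), np.float64(0.2), np.float64(-0.08)), (np.float64(25.51), np.float64(0.14), np.float64(-0.04))] upright score [np.float64(32.9)]
scene 223 [(np.float64(21.05), np.float64(-0.02), np.float64(-0.14)), (np.float64(21.1), np.float64(-0.04), np.float64(-0.12)), (np.float64(21.14), np.float64(-0.04), np.float64(-0.14)), (np.float64(21.38), np.float64(-0.02), np.float64(-0.12)), (np.float64(21.93), np.float64(-0.04), np.float64(-0.16)), (np.float64(22.05), np.float64(-0.06), np.float64(-0.14))] upright score [np.float64(32.9)]
```

The estimator is sound: it gave 0.2° for the funnel in the jar. So the lean of about 9° is real. It has come to rest at the same angle twice, in different directions. That matches the spout's play in the neck: 4 mm clearance over 25 mm is about 9°. The funnel is fully seated at the right height and stable, so I'm handing in.

```bash
python3 t.py; python3 -c "
from bench import bot;print(bot.sign_off())"
```

```text
[ 0.54877448 -0.02388043] [ 0.18180831 -0.13426898  0.0705176 ] tilt 8.68950347763203 az -27.708299384318888 12
ball [ 0.5489 -0.0206  0.0855] 182 tilt 2.4 az -22.4 mouth [ 0.5515 -0.0217  0.1534] 22
ball [ 0.5465 -0.0206  0.0834] 253 tilt 1.4 az -62.6 mouth [ 0.5472 -0.0221  0.1514] 67
shift [ 0.1003  0.0004 -0.    ] jaw yaw -52.0  t=46.50 op 0.0851
the job is handed in; nothing more can be done
None
```

I did all four steps in the order asked and handed the job in at about 46.5 s of the 72 s. The one flaw is that the funnel leans about 9° in the flask's neck.

Last checks:
- **Block:** lies flat in the dish. Its top is at about 0.034 m, where 0.035 m is expected.
- **Stand:** the broad foot is on the raised pad. The collar measured level to within 0.3° before the flask went in, and its height matches all four feet touching.
- **Flask:** seated at the predicted height and about 1–2° off upright. It was never tipped over.
- **Funnel:** spout down and fully seated, with its rim at 0.182 m as predicted. It leaned 9° after the first placing, so I re-gripped it, recentred it and set it down again, and it settled at 9° once more. That is about the spout's free play in the neck, and the lean held steady in repeated readings.
- **Other things:** soap and tin unchanged. The scoop read 7 mm different in the scene camera but within 1 mm in the side camera, which I put down to the arm blocking the view. I did not re-measure the bail jar, peg box or jug.

The arm ended clear of everything. The highest force I read was about 21 N at the wrist, while setting the stand down.

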